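# Move the grinder's locking pin with the sprung tongs

### The job

The coffee grinder is locked by a brass pin standing deep in its narrow throat: take the sprung tongs from their stand, reach down the throat, squeeze them shut on the pin's head and draw it out. Put the pin in the parking socket at the front of the grinder and, with the tongs, push it down until it meets the stop inside, whose depth differs each time, and press it home with about 10 N (never more than 25 N on any part of the grinder or pin), then put the tongs back in their stand. Handle the pin only with the tongs and leave the cups where they are.

Things in the scene. Friction and masses are not known exactly. Their poses are not given: they have to be found in the camera images.
- grinder: Cast aluminium hand grinder, fixed, base plate 220 x 130 x 16 mm. Origin: centre of its underside; z up, x from the parking socket (brass boss at -x) to the crank (+x). Column 56 mm in x, 154 mm in y, 135 mm tall, centred at x = 25 mm; the throat opens in its top, inside a low flared rim (76 x 98 mm, up to 148 mm above the counter). The crank, free to turn, stays below 135 mm.
- throat_mouth (a point): Middle of the mouth of the throat, in the column's top 135 mm above the counter. The throat is a straight upright slot, 20 mm wide along the grinder's x and 42 mm long along its y, 75 mm deep. Axes as the grinder's.
- throat_floor (a point): Middle of the flat throat floor, 60 mm above the counter. In its middle is a hole, 12 mm diameter, 36 mm deep, in which the pin's shank stands at the start; the head stands on the floor.
- park_socket (a point): Parking socket: middle of the top of the brass boss (36 x 36 mm, top 56 mm above the counter), 100 mm in front (grinder -x) of the throat. A hole 12 mm diameter, rigid rim; inside it a rigid stop screw, set anew each time and not measured, stops the pin's tip 17 to 33 mm down, so that the head's underside comes to rest 1 to 17 mm above the boss: feel for it. Axes as the grinder's.
- pin: Brass locking pin, 32 g. Origin on its axis at the underside of the head; its z runs up through the head. Head: cylinder 16 mm diameter, 12 mm tall (z 0 to 12). Shank: 10 mm diameter down to z = -29, then a taper to 7 mm diameter at z = -34. Home in the socket = tip on the stop. It keeps being measured while it is in the tongs, as the fingers do not hold it themselves.
- tongs: Upright parallel sprung tongs, 153 mm tall, about 0.27 kg, tips down in the stand. Origin: midway between the tips at their lower end; z up, jaws close along y, evenly from both sides. Two steel blades 12 mm wide (x), 4 mm thick; at rest 26 mm between the jaw pads, 34 mm over the blades. Black bridge on top at z = 143 to 153, 26 mm long in y. Not measured while held.
- tongs_jaws (a point): Midway between the jaw pads, tongs z = 5 mm. Pads: z = 0 to 10. Above them inward shoulders (z = 10 to 18, reaching in 7 mm from each pad) come to rest on top of the pin's head when the jaws are let down over it; the tips are then 2 mm above what the head stands on.
- tongs_grip (a point): Midway between the red handle plates, tongs z = 122 mm. Plates: z = 103 to 141, 20 mm wide in x, squeezed from above along y; 44 mm over their outsides at rest, 34 mm with the jaws shut on the 16 mm head, 30 mm at the stop. Springs push each jaw open with 6 N at rest, 10 N on the head. Squeezed to 38 to 40 mm the tongs are carried with open jaws; let go and they drop.
- tongs_ledge (a point): Midway between the two outward ledges, at their underside, tongs z = 94 mm. Ledges: z = 94 to 99, 18 mm wide in x, out to 30 mm from the middle in y; they lie under the fingertips and take a downward push, and the tongs hang in the stand by them.
- stand: Fixed wooden stand for the tongs: base 110 x 120 x 12 mm, block 56 x 86 mm, 108 mm tall. Origin: centre of its underside; axes parallel to the tongs' at the start. Slot through its top, 20 mm in x, 42 mm in y, 96 mm deep.
- stand_slot (a point): Middle of the slot in the stand's top, 108 mm above the counter. The tongs hang in it by their ledges: tongs origin 94 mm below this point.
- cup0: White ceramic cup (leave alone), 64 mm rim diameter, 52 mm tall. Origin: centre of its underside.
- cup1: Another such cup (leave alone).
- cup2: Another such cup (leave alone).

How it is judged:
On the way, in this order (a step that is already met when the one before it is completed fails the run):
1. the pin is drawn clear of the throat, held in the tongs (z of pin in the frame of throat_mouth above 0.036 m and contact force between tongs and pin above 1 N), for 0.2 s.
2. the pin is in the parking socket and the tongs press it down on the grinder with more than 5 N (horizontal distance between pin and park_socket below 0.007 m and z of pin in the frame of park_socket between -0.001 and 0.0185 m and angle between pin's own z axis and vertical below 0.3 rad and contact force between pin and grinder above 5 N and contact force between tongs and pin above 3 N), for 0.2 s.
At the end, for the whole second after the job is handed in: Pin in the parking socket: axis within 7 mm, upright within 0.3 rad, head at most 18.5 mm above the boss. Tongs off the pin, hanging in the stand: upright within 0.12 rad, within 10 mm of the slot's middle, within 6 mm of fully in. All at rest (horizontal distance between pin and park_socket below 0.007 m and z of pin in the frame of park_socket between -0.001 and 0.0185 m and angle between pin's own z axis and vertical below 0.3 rad and linear speed of each of pin, tongs below 0.02 m/s and contact force between tongs and pin below 0.01 N and horizontal distance between tongs and stand_slot below 0.01 m and z of tongs in the frame of stand_slot below -0.088 m and angle between tongs's own z axis and vertical below 0.12 rad); the robot touches nothing.
It fails at once if the fingers or arm touch the pin (contact force between any of the fingers, the arm and pin above 0.3 N).
It fails at once if the pin is pressed on the grinder with more than 25 N (contact force between pin and grinder above 25 N).
It fails at once if the tongs press on the grinder with more than 25 N (contact force between tongs and grinder above 25 N).
It fails at once if the arm or fingers press on the grinder with more than 25 N (contact force between any of the fingers, the arm and grinder above 25 N).
It fails at once if a cup is shifted by more than 20 mm (distance of any of cup0, cup1, cup2 from where it was at the start of the episode above 0.02 m).
It also fails if it takes over 72 s, if anything falls off the work surface, if the arm or the gripper's body presses on something with over 40 N, if the wrist force passes 120 N, or if a joint passes its speed limit or range.

### The arm

A 6-joint arm with a two-finger parallel gripper is mounted at the origin on the work surface. World frame = base frame: x ahead of the robot, y to its left, z up, the work surface at z = 0. Lengths are in m, angles in rad, forces in N, time in s.
With the tool pointing down it reaches from about 0.35 to 0.775 m from the base axis. Payload 5.5 kg.
Tool frame: the origin (TCP) lies on the centre line of the jaws, within the pads' length; the fingertips stand 11 mm ahead of it and the grasp point (between the pads) lies 8 mm behind it (env.tip_extent is the distance from the TCP to the fingertips, in m); z points along the fingers, y is the line along which they close (so a half turn about z gives the same grasp; the last joint's range is limited). The gripper opens to 85 mm and grips with 20 to 120 N. Pads are 22 mm wide; open, the fingers measure 114 mm over their backs; the gripper's body (76 mm by 85 mm) begins 54 mm behind the grasp point. The pads swing forward as they close: fully open they stand 13 mm farther back than shut.
Start: joints at [-1.446, 0.313, 0.046, 1.304, 0, 1.431], TCP at [0.15, -0.555, 0.242] pointing down, gripper open.
Joint ranges: [-2.76, 2.76], [-0.86, 1.69], [-1.03, 1.26], [-2.2, 2.34], [-1.47, 1.5], [-3.14, 3.14]. Speed limits (rad/s): [2.57, 2.57, 3.14, 3.14, 3.14, 3.14].

### API

Orientations are given as a unit quaternion [w, x, y, z].
In Python, from workcell import env gives the robot as it stands.
- The arm moves only by the shell command python3 -m jog 'ROWS' [FORCE]. ROWS is JSON, a list of rows, each a list of 5 numbers: the gripper's target within -1 to 1 (shut at 1, half-way at 0, fully open at -1), then the shift along the tool's x, y, z in m, then the turn about the tool's z in degrees. In form: [[fingers, tx, ty, tz, turn], ...]. A call has 1 to 5 rows; each row shifts and turns the commanded pose from where the row before left it, along the tool's axes as they then stand; what a row does not reach is not made up. A row lasts 1/12 s, in which the tool goes at most 41.7 mm and 7.16 degrees, less where a joint would pass 70% of its speed; a pose out of reach is approached as far as the arm can. A call is refused whole if a number of a shift passes 0.0417 or a number of a turn 7.16, either way. A call with a gripper value outside its range is refused whole. The fingers move at their own pace and stop on an object; FORCE is the grip in N (left out, the last holds). Time passes only in rows, so rows that do not move let the fingers close. It gives the time, the measured TCP pose, the force, the opening and the grip force at its end, in the units of the state.
- env.get_state(): the state, without advancing time (a new reading comes with each control period).
- env.read_camera(name): name is "scene" or "top" or "wrist"; returns a dict with "img" (384x512x3 uint8, red, green, blue), "fov_y" (degrees; the focal length in pixels is half the picture's height over the tangent of half this angle, whatever the lens; pixels are square), "cx", "cy" (the principal point, pixels), "T" (4x4, takes a point from camera to world coordinates). Camera axes: x right, y up, looking along -z (the intrinsics and any distortion apply to the point x, -y, -z); pixel columns grow to the right and rows downward; lengths in m; the calibration is good to about 2 mm. A picture is of the moment at which its call begins. There is no depth.
- env.hand_in(): hands the job in; it is judged then, once.
The state is a dict: "clock": time; "joint_pos": joint angles; "qvel": joint speeds; "tau": joint torques, N m; "tcp_pos": TCP position; "orientation": TCP orientation; "wrist_force": force on the tool from outside, world axes, zero at the start; "ft_torque": the same for the moment, N m; "finger_gap": finger opening in m; "grip_force": force on a finger pad.
Only numpy, scipy, OpenCV 4.12 (cv2) and the standard library are available. Lean on these libraries where they do the work, as an engineer would, in place of code of your own. Each camera call takes 0.05 s, during which the arm holds its last target. There are 200 camera calls.

## Working session

There is one attempt and no reset: what is moved stays moved. The work goes in short steps, Python scripts to look and compute and a shell command to move; the robot and the scene stay as the last step left them, time stands still between calls to the robot, and variables do not carry over. Pictures are saved under pics/ and viewed, at most 10 in all, crops included, and the job is handed in when it is done.

```bash
mkdir -p pics; ls; python3 - <<'E'
from workcell import env
import cv2,json,numpy as np
print(env.get_state(), env.tip_extent)
ims=[]
for n in ["scene","top"]:
    c=env.read_camera(n); cv2.imwrite(f"pics/{n}0.png",c["img"][:,:,::-1])
    print(n,{k:(v.tolist() if hasattr(v,'tolist') else v) for k,v in c.items() if k!="img"})
E
```

```text
pics
{'clock': 0.0, 'joint_pos': array([-1.44561165e+00,  3.14081603e-01,  4.49619906e-02,  1.30362002e+00,
        2.41230779e-07,  1.43121902e+00]), 'qvel': array([ 0.00010025,  0.0013732 , -0.00115021,  0.0007208 , -0.00118615,
       -0.00126022]), 'tau': array([-1.84236796e-04, -4.80626678e+01,  2.98533297e+01,  1.93280890e-02,
       -1.99871665e-04,  1.03409889e-06]), 'tcp_pos': array([ 0.15040517, -0.55445498,  0.24135573]), 'orientation': array([-9.71626771e-04,  9.91249957e-01,  1.31994613e-01,  7.11287134e-06]), 'wrist_force': array([0.88082863, 0.63296026, 0.5435055 ]), 'ft_torque': array([0.02415249, 0.02037874, 0.03303555]), 'grip_force': 0.0, 'finger_gap': 0.08555663165429395} 0.011
scene {'fov_y': 51.5827051501195, 'cx': 253.84142323990548, 'cy': 190.21042956244048, 'T': [[-0.806021011558251, -0.300743200611217, 0.509787854124375, 0.9546487608823472], [0.5918673061860755, -0.4025209925242435, 0.6983336898971267, 0.5565178503993484], [-0.004818795975355298, 0.8645983910830618, 0.5024404455673614, 0.5252887978033974], [0.0, 0.0, 0.0, 1.0]]}
top {'fov_y': 44.61394675282663, 'cx': 254.31288541598428, 'cy': 195.01394119569528, 'T': [[-0.00920590022144137, 0.9967090422159158, -0.08053779588581111, 0.45412885222617566], [-0.9998784003538773, -0.010189091668961307, -0.011805376602762374, -0.008050681382982438], [-0.012587132591834096, 0.08041932339925033, 0.9966816425103466, 1.0126075095971951], [0.0, 0.0, 0.0, 1.0]]}
```

View pics/scene0.png

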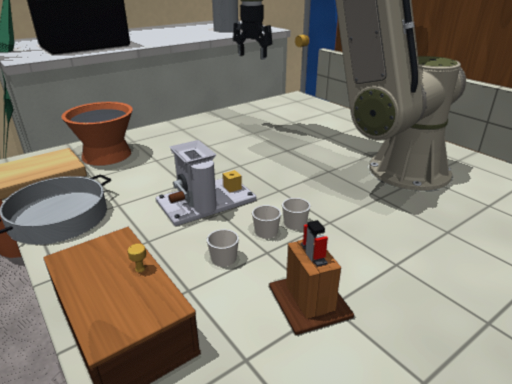

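View pics/top0.png

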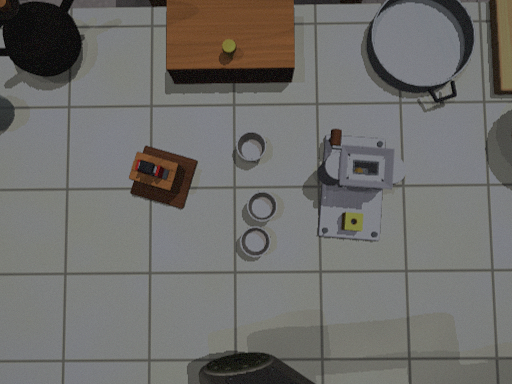

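The scene view shows the tongs in the stand near (315,240), the grinder at (200,180) with its brass boss at (232,181), and the cups between them. In the top view the stand's tongs are at (153,170), the rim centre at (366,168) and the boss at (353,221). The grinder's +x is roughly world +x.

```bash
cat > h.py <<'E'
import numpy as np, cv2
from workcell import env
def ray(c,u,v):
    f=c["img"].shape[0]/2/np.tan(np.radians(c["fov_y"])/2)
    d=np.array([(u-c["cx"])/f,-(v-c["cy"])/f,-1.]);T=np.array(c["T"])
    return T[:3,3],T[:3,:3]@d
def onz(c,u,v,z):
    o,d=ray(c,u,v); return o+d*(z-o[2])/d[2]
def proj(c,p):
    T=np.array(c["T"]);q=T[:3,:3].T@(np.array(p)-T[:3,3]);f=c["img"].shape[0]/2/np.tan(np.radians(c["fov_y"])/2)
    return c["cx"]+f*q[0]/-q[2], c["cy"]-f*q[1]/-q[2]
def blobs(mask,amin=15):
    cs,_=cv2.findContours(mask.astype(np.uint8),cv2.RETR_EXTERNAL,cv2.CHAIN_APPROX_NONE)
    return sorted([c for c in cs if cv2.contourArea(c)>=amin],key=cv2.contourArea,reverse=True)
def hsv(c): return cv2.cvtColor(c["img"],cv2.COLOR_RGB2HSV).astype(int)
E
python3 - <<'E'
from h import *
c=env.read_camera("top");H=hsv(c);h,s,v=H[...,0],H[...,1],H[...,2]
def show(n,m,z,box):
    k=np.zeros_like(m);x0,x1,y0,y1=box;k[y0:y1,x0:x1]=m[y0:y1,x0:x1]
    for b in blobs(k,6)[:4]:
        r=cv2.minAreaRect(b);M=cv2.moments(b);q=(M['m10']/M['m00'],M['m01']/M['m00'])
        P=[onz(c,*p,z)[:2].round(4) for p in cv2.boxPoints(r)]
        print(n,np.round(q,1),"mom",onz(c,*q,z).round(4),"rect",onz(c,*r[0],z).round(4),"sides",np.linalg.norm(P[1]-P[0]).round(4),np.linalg.norm(P[2]-P[1]).round(4),"dirs",[np.degrees(np.arctan2(*(P[i+1]-P[i])[::-1])).round(1) for i in (0,1)])
show("red",((h<6)|(h>174))&(s>170)&(v>90),.141,(125,185,145,195))
show("boss",(h>22)&(h<34)&(s>150)&(v>100),.056,(335,370,205,240))
show("bluebase",(h<20)&(s>100),.108,(125,200,140,215))
a=c["img"][130:250,120:210]; b=c["img"][125:245,310:410]
w=np.hstack([a,b]);cv2.imwrite("pics/crop1.png",cv2.resize(w,None,fx=4,fy=4,interpolation=cv2.INTER_CUBIC)[:,:,::-1])
E
```

```text
red [157.3 169.7] mom [0.5742 0.1845 0.141 ] rect [0.5735 0.1845 0.141 ] sides 0.0202 0.0046 dirs [np.float64(-13.5), np.float64(-103.7)]
red [136.8 164.1] mom [0.5854 0.2231 0.141 ] rect [0.5852 0.2229 0.141 ] sides 0.0197 0.0037 dirs [np.float64(-13.5), np.float64(-104.0)]
bluebase [161.7 176. ] mom [0.5662 0.1829 0.108 ] rect [0.5667 0.1854 0.108 ] sides 0.0971 0.1194 dirs [np.float64(-15.6), np.float64(-106.9)]
```

View pics/crop1.png

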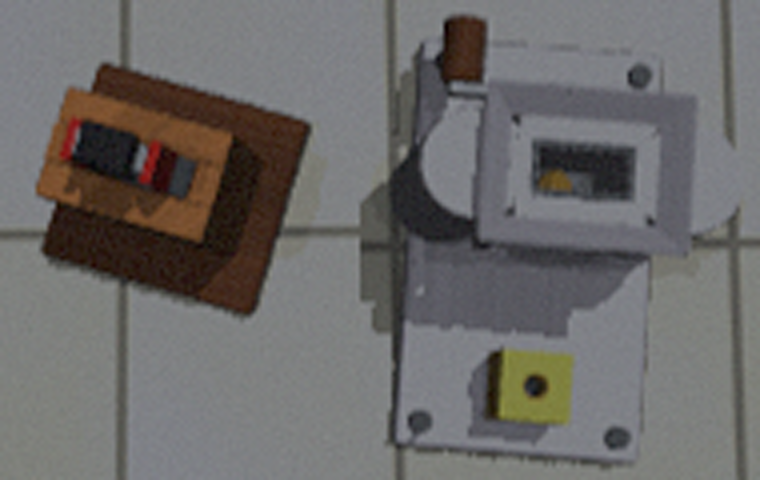

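The crop shows the hole at about (353.4,220.9), the throat mouth centre at about (365.6,167.1) and the pin head inside it. Next I compute the grinder pose and check it.

```bash
python3 - <<'E'
from h import *
c=env.read_camera("top")
cr=lambda u,v,x0=310,y0=125,o=360:((u-o+.5)/4-.5+x0,(v+.5)/4-.5+y0)
S=onz(c,*cr(535,385),.056)
b=[onz(c,*cr(*p),.056) for p in [(500,348),(574,353),(571,424),(498,419)]]
print("hole",S,"boss top ctr",np.mean(b,0),[np.linalg.norm(b[i]-b[i-1]).round(4) for i in range(4)])
m=[onz(c,*cr(*p),.135) for p in [(533,138),(636,143),(634,200),(533,198)]]
r=[onz(c,*cr(*p),.148) for p in [(483,83),(698,96),(692,255),(476,240)]]
for q in (m,r): print(np.mean(q,0),[np.linalg.norm(q[i]-q[i-1]).round(4) for i in range(4)])
T=np.mean(r,0);d=T-S;print("dist",np.linalg.norm(d[:2]),"yaw",np.degrees(np.arctan2(d[1],d[0])))
e=r[0]+r[3]-r[1]-r[2];print("rim y yaw",np.degrees(np.arctan2(e[1],e[0])))
s=env.read_camera("scene");print("scene proj", [np.round(proj(s,p),1) for p in (S,T,(.5798,.2038,.167))])
cups=[onz(c,*q,.052) for q in ((251,147),(262,206),(255,240))];print(np.round(cups,3))
E
python3 -m jog '[[-1,0,0,0,-7.15],[-1,0,0,0,-7.15],[-1,0,0,0,-7.15],[-1,0,0,0,-7.15],[-1,0,0,0,-7.15]]' 25
python3 -m jog '[[-1,0,0,0,-7.15],[-1,0,0,0,-7.15],[-1,0,0,0,-7.15],[-1,0,0,0,-7.15],[-1,0,0,0,-7.15]]'
```

```text
hole [ 0.47653395 -0.19796849  0.056     ] boss top ctr [ 0.47604973 -0.19833107  0.056     ] [np.float64(0.0361), np.float64(0.0377), np.float64(0.0361), np.float64(0.0371)]
[ 0.57577426 -0.20795849  0.135     ] [np.float64(0.0285), np.float64(0.0485), np.float64(0.0271), np.float64(0.0474)]
[ 0.5746522  -0.20648469  0.148     ] [np.float64(0.0737), np.float64(0.0999), np.float64(0.0745), np.float64(0.0998)]
dist 0.09848714102101243 yaw -4.960569870479972
rim y yaw 85.60920742141867
scene proj [array([230.6, 173.7]), array([191.6, 148.9]), array([315. , 225.6])]
[[ 0.632  0.009  0.052]
 [ 0.509 -0.012  0.052]
 [ 0.44   0.003  0.052]]
clock: 0.67
tcp_pos: [0.1505, -0.5549, 0.2421]
orientation: [-0.0, 0.902, 0.433, 0.0]
wrist_force: [0.5, -0.2, 0.5]
finger_gap: 0.0857
grip_force: 0.0
clock: 1.08
tcp_pos: [0.1505, -0.5549, 0.2422]
orientation: [-0.0, 0.725, 0.689, 0.0]
wrist_force: [-0.3, 0.7, 0.3]
finger_gap: 0.0856
grip_force: 0.0
```

```bash
(python3 -m jog '[[-1,0,0,0,-7.15],[-1,0,0,0,-7.15],[-1,0,0,0,-7.15],[-1,0,0,0,-7.15],[-1,0,0,0,-7.15]]'
python3 -m jog '[[-1,0,0,0,-7.15],[-1,0,0,0,-7.15],[-1,0,0,0,-7.15],[-1,0,0,0,-7.15],[-1,0,0,0,-7]]'
python3 -m jog '[[-1,-0.0101,0.0383,0,-7],[-1,-0.0101,0.0383,0,0],[-1,-0.0101,0.0383,0,0],[-1,-0.0101,0.0383,0,0],[-1,-0.0101,0.0383,0,0]]'
python3 -m jog '[[-1,-0.0101,0.0383,0,0],[-1,-0.0101,0.0383,0,0],[-1,-0.0101,0.0383,0,0],[-1,-0.0101,0.0383,0,0],[-1,-0.0101,0.0383,0,0]]'
python3 -m jog '[[-0.5,-0.0101,0.0383,0,0],[-0.5,-0.0101,0.0383,0,0],[-0.5,-0.0101,0.0383,0,0],[-0.5,-0.0101,0.0383,0,0],[-0.5,-0.0101,0.0383,0,0]]'
python3 -m jog '[[-0.5,-0.0101,0.0383,0,0],[-0.5,-0.0101,0.0383,0,0],[-0.5,-0.0101,0.0383,0,0],[-0.5,-0.0101,0.0383,0,0],[-0.5,-0.0101,0.0383,0,0]]'
python3 -m jog '[[-0.5,0,0.02,0,0],[-0.5,0,0,0,0],[-0.5,0,0,0,0]]')|grep -v _f
python3 - <<'E'
from h import *
c=env.read_camera("wrist");cv2.imwrite("pics/w1.png",c["img"][:,:,::-1])
st=env.get_state();print(st["tcp_pos"],st["finger_gap"])
print({k:v for k,v in c.items() if k!="img"})
H=hsv(c);h,s,v=H[...,0],H[...,1],H[...,2]
for b in blobs(((h<6)|(h>174))&(s>170)&(v>60),30)[:5]:
    r=cv2.minAreaRect(b);P=[onz(c,*p,.155) for p in cv2.boxPoints(r)]
    print(np.round(r[0],1),np.round(r[1],1),cv2.contourArea(b),onz(c,*r[0],.155).round(4))
E
```

```text
clock: 1.5
tcp_pos: [0.1505, -0.5549, 0.2422]
orientation: [-0.0, 0.479, 0.878, 0.0]
finger_gap: 0.0858
clock: 1.92
tcp_pos: [0.1505, -0.5549, 0.2421]
orientation: [-0.0, 0.188, 0.982, 0.0]
finger_gap: 0.0852
clock: 2.33
tcp_pos: [0.2532, -0.384, 0.2421]
orientation: [0.0, 0.131, 0.991, 0.0]
finger_gap: 0.0852
clock: 2.75
tcp_pos: [0.3515, -0.212, 0.2425]
orientation: [0.0, 0.131, 0.991, -0.0]
finger_gap: 0.0853
clock: 3.17
tcp_pos: [0.4499, -0.0399, 0.2425]
orientation: [0.0, 0.13, 0.991, -0.0]
finger_gap: 0.0639
clock: 3.58
tcp_pos: [0.5482, 0.1322, 0.2422]
orientation: [0.0, 0.13, 0.991, -0.0]
finger_gap: 0.0641
clock: 3.83
tcp_pos: [0.5526, 0.1505, 0.2416]
orientation: [-0.001, 0.129, 0.992, -0.0]
finger_gap: 0.0642
[0.55237548 0.14943956 0.24182258] 0.0641515153694868
{'fov_y': 59.34542255420587, 'cx': 266.19068186863115, 'cy': 192.20533547190854, 'T': array([[ 0.25527516, -0.92765406, -0.27256658,  0.48363948],
       [ 0.96686756,  0.24454068,  0.07325961,  0.16852767],
       [-0.00130596, -0.28223714,  0.95934378,  0.37340863],
       [ 0.        ,  0.        ,  0.        ,  1.        ]])}
[315.6 214.4] [ 8.5 27.3] 165.0 [0.5698 0.1807 0.155 ]
[373.3 217.2] [ 7.  26.4] 112.5 [0.5819 0.2187 0.155 ]
```

View pics/w1.png

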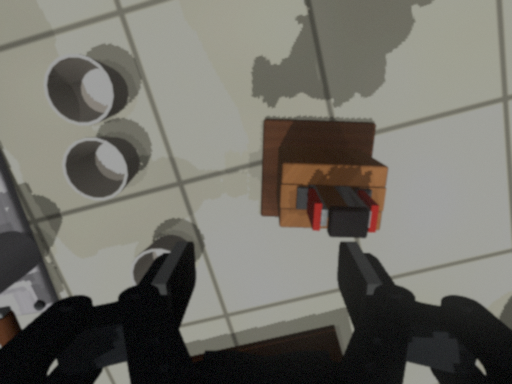

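The red plates sit at about (316,214) and (373,217), which puts the tongs' centre at about (0.577,0.200) with their y axis at about 73.5°. I'll move above them and look once more.

```bash
python3 -m jog '[[-0.5,-0.0055,0.0276,0,1.5],[-0.5,-0.0055,0.0276,0.01,0],[-0.5,0,0,0.02,0],[-0.5,0,0,0.015,0],[-0.5,0,0,0,0]]'|grep -v _f
python3 - <<'E'
from h import *
c=env.read_camera("wrist");cv2.imwrite("pics/w2.png",c["img"][:,:,::-1])
st=env.get_state();print(st["tcp_pos"],st["orientation"],st["wrist_force"])
H=hsv(c);h,s,v=H[...,0],H[...,1],H[...,2]
for b in blobs(((h<6)|(h>174))&(s>170)&(v>60),30)[:5]:
    r=cv2.minAreaRect(b);M=cv2.moments(b)
    print(np.round(r[0],1),np.round(r[1],1),r[2],cv2.boundingRect(b),onz(c,*r[0],.155).round(4))
E
```

```text
clock: 4.3
tcp_pos: [0.5763, 0.1979, 0.194]
orientation: [-0.003, 0.144, 0.99, -0.001]
finger_gap: 0.064
[0.57686545 0.19790944 0.19577759] [-1.87478124e-03  1.44162933e-01  9.89551816e-01 -8.59005575e-04] [-0.10790511  0.45606411  0.24219617]
[236.2 219.8] [ 9.6 50.7] 4.864514350891113 (232, 195, 12, 51) [0.5662 0.1835 0.155 ]
[307. 229.] [34.  8.] 90.0 (303, 212, 9, 35) [0.5822 0.2189 0.155 ]
[303.6 202.2] [15.2  5.6] 74.05460357666016 (300, 195, 8, 16) [0.5668 0.221  0.155 ]
```

View pics/w2.png

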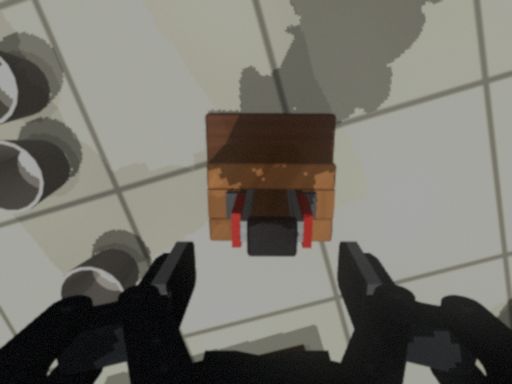

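The tongs line up between the fingers, with the plate midpoint at column 272 against the finger midline at 266. I'll shift +2.5 mm in y, descend and squeeze lightly.

```bash
python3 -m jog '[[-0.5,0.0005,0.0025,0.02,0],[-0.5,0,0,0.02,0],[-0.5,0,0,0.02,0],[-0.5,0,0,0.008,0],[-0.5,0,0,0,0]]' 25
python3 -m jog '[[0.05,0,0,0,0],[0.07,0,0,0,0],[0.07,0,0,0,0],[0.07,0,0,0,0],[0.07,0,0,0,0]]'
```

```text
clock: 4.77
tcp_pos: [0.5775, 0.2009, 0.1284]
orientation: [-0.001, 0.144, 0.99, -0.001]
wrist_force: [-0.7, 0.0, -0.2]
finger_gap: 0.0643
grip_force: 0.0
clock: 5.18
tcp_pos: [0.5799, 0.2019, 0.1317]
orientation: [0.002, 0.143, 0.99, 0.0]
wrist_force: [-0.8, -2.2, 6.4]
finger_gap: 0.0401
grip_force: 9.1
```

```bash
python3 -m jog '[[0.09,0,0,-0.003,0],[0.09,0,0,0,0],[0.09,0,0,0,0]]'
python3 -m jog '[[0.09,0,0,-0.02,0],[0.09,0,0,-0.02,0],[0.09,0,0,0,0],[0.09,0,0,0,0]]'
python3 - <<'E'
from h import *
c=env.read_camera("scene");w=env.read_camera("wrist")
cv2.imwrite("pics/s2.png",np.hstack([cv2.resize(c["img"][150:350,200:400],(400,400)),cv2.resize(w["img"][:,100:484],(400,400))])[:,:,::-1])
E
```

```text
clock: 5.43
tcp_pos: [0.5784, 0.2023, 0.1322]
orientation: [-0.0, 0.143, 0.99, 0.0]
wrist_force: [0.2, 0.5, -2.7]
finger_gap: 0.0388
grip_force: 7.8
clock: 5.77
tcp_pos: [0.5793, 0.2024, 0.1727]
orientation: [0.001, 0.143, 0.99, 0.0]
wrist_force: [0.2, 0.4, -3.4]
finger_gap: 0.0386
grip_force: 7.8
```

View pics/s2.png

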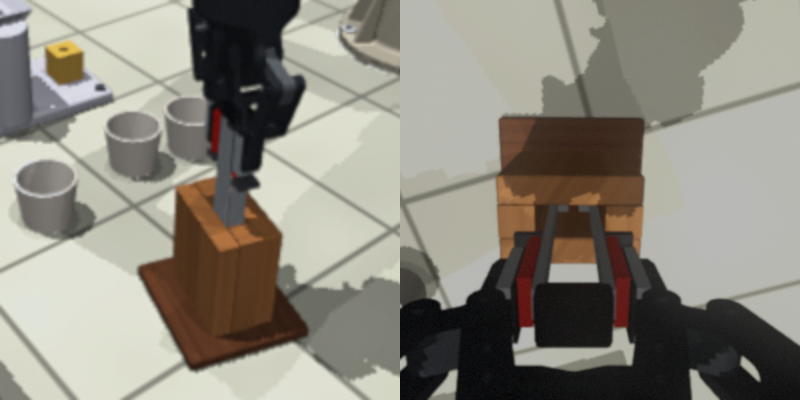

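The tongs are held and clear of the slot. From the ledge contact, tongs origin z ≈ TCP z − 0.118. I'll lift and move over the throat.

```bash
python3 -m jog '[[0.09,0,0,-0.025,0],[0.09,0,0,-0.03,0],[0.09,0,0,-0.03,-4],[0.09,0,0,-0.025,-4],[0.09,0,0,-0.01,-3.8]]'
python3 -m jog '[[0.09,-0.0013,-0.02,0,0],[0.09,-0.0026,-0.0371,0,0],[0.09,-0.0026,-0.0371,0,0],[0.09,-0.0026,-0.0371,0,0],[0.09,-0.0026,-0.0371,0,0]]'|grep tcp
python3 -m jog '[[0.09,-0.0026,-0.0371,0,0],[0.09,-0.0026,-0.0371,0,0],[0.09,-0.0026,-0.0371,0,0],[0.09,-0.0026,-0.0371,0,0],[0.09,-0.0026,-0.0371,0,0]]' |grep tcp
python3 -m jog '[[0.09,-0.0026,-0.0371,0,0],[0.09,-0.0013,-0.0171,0,0],[0.09,0,0,0,0],[0.09,0,0,0,0]]'
python3 - <<'E'
from h import *
w=env.read_camera("wrist");t=env.read_camera("top")
print(env.get_state()["tcp_pos"])
np.savez("w3.npz",**w)
cv2.imwrite("pics/w3.png",w["img"][:,:,::-1])
E
```

```text
clock: 6.28
tcp_pos: [0.5793, 0.2023, 0.2948]
orientation: [0.001, 0.039, 0.999, 0.0]
wrist_force: [1.2, 0.8, -2.6]
finger_gap: 0.0392
grip_force: 7.8
tcp_pos: [0.5756, 0.0321, 0.2904]
tcp_pos: [0.5735, -0.1541, 0.2905]
clock: 7.45
tcp_pos: [0.5731, -0.2079, 0.2901]
orientation: [-0.001, 0.042, 0.999, 0.001]
wrist_force: [0.2, 0.5, -2.7]
finger_gap: 0.0389
grip_force: 7.8
[ 0.57340455 -0.20611775  0.29109702]
```

View pics/w3.png

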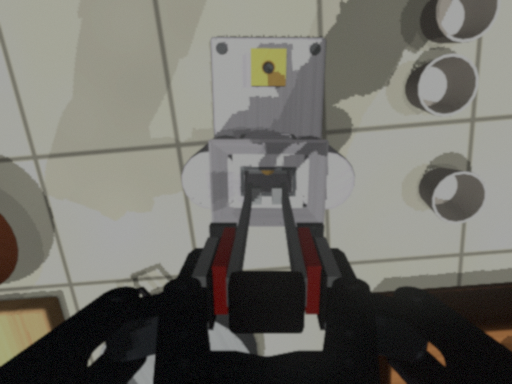

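The boss hole is at (268,68), the rim's outer edges run about columns 210–328 and rows 140–222, and the tong tips end near (267,190), just above the mouth. Next I put these into metres.

```bash
python3 - <<'E'
from h import *
w=dict(np.load("w3.npz"))
S=onz(w,268.3,68,.056);print("socket",S)
for n,p in dict(tl=(209.5,140.5),tr=(328,140.5),bl=(209.5,222),br=(327,222)).items(): print(n,onz(w,*p,.148).round(4))
print("tcp proj at tips", np.round(proj(w,(.5734,-.2061,.173)),1), "expected mouth for top est",np.round(proj(w,(.5755,-.2065,.135)),1))
I=w["img"][125:235,200:340]
cv2.imwrite("pics/w3c.png",cv2.resize(np.clip(I.astype(float)*1.5,0,255).astype(np.uint8),None,fx=5,fy=5,interpolation=cv2.INTER_CUBIC)[:,:,::-1])
E
```

```text
socket [ 0.47714453 -0.19784247  0.056     ]
tl [ 0.5346 -0.251   0.148 ]
tr [ 0.5426 -0.1553  0.148 ]
bl [ 0.6047 -0.2602  0.148 ]
br [ 0.6133 -0.1584  0.148 ]
tcp proj at tips [268.9 190.4] expected mouth for top est [268.2 180.8]
```

View pics/w3c.png

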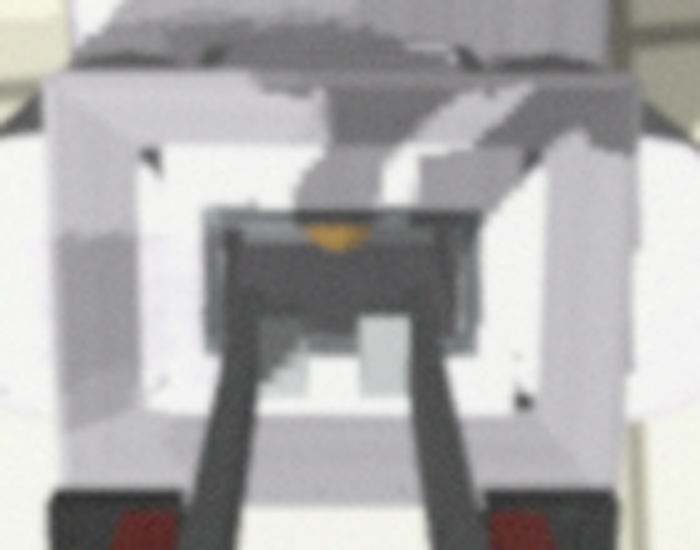

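Throat centre confirmed by two views. The light squares at crop (286,355) and (386,355) are the tops of the shoulders, which gives the tongs' true xy.

```bash
python3 - <<'E'
from h import *
w=dict(np.load("w3.npz"))
g=lambda u,v:((u+.5)/5-.5+200,(v+.5)/5-.5+125)
print("tongs",onz(w,*g(336.5,355),.191), "mouth",onz(w,*g(342.5,281.5),.135),"floor pin head top front edge",onz(w,*g(338,249),.072))
m=[onz(w,*g(*p),.135) for p in [(207,210),(478,210),(478,353),(207,353)]];print(np.round(m,4))
print(env.get_state()["tcp_pos"],env.get_state()["orientation"])
E
```

```text
tongs [ 0.57200076 -0.20757647  0.191     ] mouth [ 0.57555397 -0.20663529  0.135     ] floor pin head top front edge [ 0.58445066 -0.20791112  0.072     ]
[[ 0.5608 -0.229   0.135 ]
 [ 0.5648 -0.1821  0.135 ]
 [ 0.5907 -0.1837  0.135 ]
 [ 0.5866 -0.2317  0.135 ]]
[ 0.57340455 -0.20611775  0.29109702] [-9.89130708e-04  4.06424165e-02  9.99173040e-01  6.72433014e-04]
```

```bash
python3 -m jog '[[0.09,-0.0035,0.0005,0,0],[0.09,0,0,0.01,0],[0.09,0,0,0.02,0],[0.09,0,0,0.02,0],[0.09,0,0,0,0]]'
python3 -m jog '[[0.09,0,0,0.015,0],[0.09,0,0,0.015,0],[0.09,0,0,0.012,0],[0.09,0,0,0.008,0],[0.09,0,0,0,0]]'
```

```text
clock: 7.97
tcp_pos: [0.5756, -0.2046, 0.2375]
orientation: [-0.003, 0.04, 0.999, 0.002]
wrist_force: [-0.8, 0.0, -3.3]
finger_gap: 0.0389
grip_force: 7.8
clock: 8.38
tcp_pos: [0.5766, -0.2057, 0.1907]
orientation: [-0.001, 0.04, 0.999, 0.001]
wrist_force: [-0.7, -1.3, -2.7]
finger_gap: 0.039
grip_force: 7.8
```

Free so far. I'll feel for the head in small steps.

```bash
for i in 1; do python3 -m jog '[[0.09,0,0,0.003,0],[0.09,0,0,0.002,0],[0.09,0,0,0,0]]' | egrep 'tcp|wrist'
python3 -m jog '[[0.09,0,0,0.002,0],[0.09,0,0,0.001,0],[0.09,0,0,0,0]]'| egrep 'tcp|wrist'; done
```

```text
tcp_pos: [0.5777, -0.2068, 0.1878]
wrist_force: [-0.3, -0.9, -1.5]
tcp_pos: [0.5774, -0.2068, 0.1844]
wrist_force: [0.4, -0.4, -2.8]
```

```bash
python3 -m jog '[[0.09,0,0,0.002,0],[0.09,0,0,0,0]]' | egrep 'tcp|wrist'
python3 -m jog '[[0.09,0,0,0.0015,0],[0.09,0,0,0,0],[0.09,0,0,0,0]]'| egrep 'tcp|wrist'
```

```text
tcp_pos: [0.5772, -0.2067, 0.1821]
wrist_force: [0.2, 0.6, -2.4]
tcp_pos: [0.5772, -0.2067, 0.1807]
wrist_force: [-0.5, -0.6, -2.4]
```

```bash
python3 -m jog '[[0.09,0,0,0.001,0],[0.09,0,0,0,0],[0.09,0,0,0,0]]' | egrep 'tcp|wrist'
```

```text
tcp_pos: [0.5774, -0.2068, 0.1799]
wrist_force: [-0.5, 0.7, -2.3]
```

```bash
python3 -m jog '[[0.09,0,0,0.001,0],[0.09,0,0,0,0],[0.09,0,0,0,0]]' | egrep 'tcp|wrist'
python3 -m jog '[[0.09,0,0,0.001,0],[0.09,0,0,0,0],[0.09,0,0,0,0]]' | egrep 'tcp|wrist'
```

```text
tcp_pos: [0.5778, -0.2069, 0.1798]
wrist_force: [-0.4, 0.9, 3.7]
tcp_pos: [0.5783, -0.207, 0.1795]
wrist_force: [0.1, 1.0, 6.8]
```

Contact is at TCP 0.180, as predicted. I'll ease off and squeeze shut on the head.

```bash
python3 -m jog '[[0.09,0,0,-0.0015,0],[0.2,0,0,-0.0005,0],[0.3,0,0,0,0],[0.4,0,0,0,0],[0.4,0,0,0,0]]' 35
python3 -m jog '[[0.4,0,0,0,0],[0.4,0,0,0,0]]'
```

```text
clock: 10.47
tcp_pos: [0.5776, -0.207, 0.1804]
orientation: [0.0, 0.041, 0.999, -0.0]
wrist_force: [-1.1, 0.3, 6.3]
finger_gap: 0.0315
grip_force: 34.1
clock: 10.63
tcp_pos: [0.5776, -0.207, 0.1805]
orientation: [0.001, 0.041, 0.999, -0.0]
wrist_force: [-0.6, -0.3, 5.4]
finger_gap: 0.0315
grip_force: 34.1
```

```bash
python3 -m jog '[[0.4,0,0,-0.005,0],[0.4,0,0,-0.005,0],[0.4,0,0,-0.01,0],[0.4,0,0,0,0],[0.4,0,0,0,0]]'
python3 -m jog '[[0.4,0,0,-0.02,0],[0.4,0,0,-0.02,0],[0.4,0,0,-0.02,0],[0.4,0,0,-0.02,0],[0.4,0,0,0,0]]'
python3 -m jog '[[0.4,0,0,-0.02,0],[0.4,0,0,-0.015,0],[0.4,0,0,0,0],[0.4,0,0,0,0]]'
python3 - <<'E'
from h import *
w=env.read_camera("wrist");np.savez("w4.npz",**w);s=env.read_camera("scene")
print(env.get_state()["tcp_pos"],env.get_state()["orientation"])
a=cv2.resize(w["img"][60:210,190:340],(450,450),interpolation=cv2.INTER_CUBIC)
b=cv2.resize(s["img"][80:230,140:256],(348,450),interpolation=cv2.INTER_CUBIC)
cv2.imwrite("pics/w4.png",np.hstack([a,b])[:,:,::-1])
E
```

```text
clock: 11.05
tcp_pos: [0.5776, -0.2069, 0.2004]
orientation: [0.0, 0.041, 0.999, -0.0]
wrist_force: [0.3, 1.2, -4.2]
finger_gap: 0.0316
grip_force: 34.9
clock: 11.47
tcp_pos: [0.5788, -0.2074, 0.2839]
orientation: [0.003, 0.041, 0.999, -0.001]
wrist_force: [0.8, -0.5, -2.1]
finger_gap: 0.0313
grip_force: 35.3
clock: 11.8
tcp_pos: [0.5776, -0.2069, 0.3141]
orientation: [0.0, 0.041, 0.999, -0.0]
wrist_force: [0.5, -0.4, -4.0]
finger_gap: 0.0316
grip_force: 35.5
[ 0.57694229 -0.20651411  0.31282292] [-1.09924813e-03  4.08040529e-02  9.99166452e-01  4.72342986e-04]
```

View pics/w4.png

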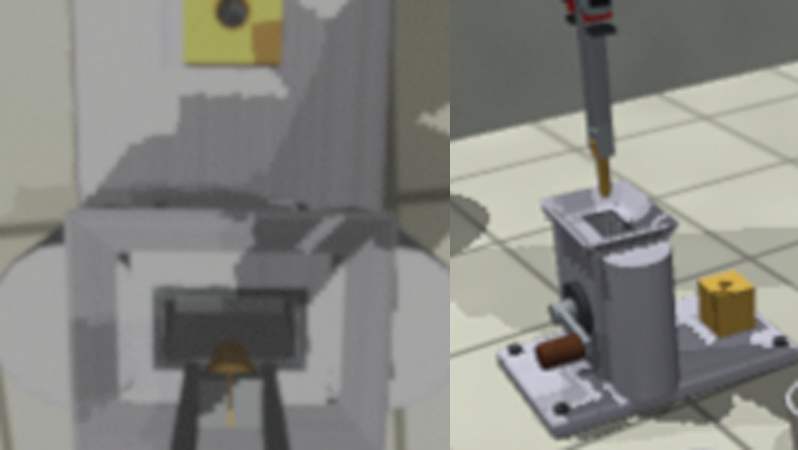

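The pin is out: brass shank between the blades at wrist crop (232,355) and scene crop (603,170). The next script measures where it sits by colour in both views.

```bash
python3 - <<'E'
from h import *
for n,box in (("wrist",(235,295,150,215)),("scene",(165,215,105,160))):
    c=env.read_camera(n) if n=="scene" else dict(np.load("w4.npz"))
    H=hsv(c);h,s,v=H[...,0],H[...,1],H[...,2];m=(h>8)&(h<32)&(s>90)
    x0,x1,y0,y1=box;print(n)
    for y in range(y0,y1):
        k=np.where(m[y,x0:x1])[0]+x0
        if len(k): print(y,k.min(),k.max(),len(k),end=" | ")
    z=env.get_state()["tcp_pos"][2]-.118
    for nm,p in dict(tip=(.5765,-.207,z-.036),under=(.5765,-.207,z-.002),top=(.5765,-.207,z+.010)).items(): print("\n",nm,np.round(proj(c,p),1))
E
```

```text
wrist
174 266 266 1 | 175 263 268 6 | 176 264 269 6 | 177 262 269 8 | 178 263 270 8 | 179 263 270 8 | 180 261 271 11 | 181 261 272 12 | 182 260 273 14 | 183 261 272 12 | 184 265 267 3 | 
 tip [266.5 176.4]

 under [266.5 186.8]

 top [266.5 191.2]
scene
127 187 187 1 | 128 187 188 2 | 129 188 188 1 | 130 188 189 2 | 131 188 189 2 | 132 189 189 1 | 133 189 192 4 | 134 190 192 3 | 135 190 192 3 | 136 190 192 3 | 137 190 192 3 | 138 190 192 3 | 139 190 192 3 | 140 190 192 3 | 141 190 192 3 | 142 190 192 3 | 143 191 192 2 | 144 191 192 2 | 
 tip [190.4 144.7]

 under [189.1 130.8]

 top [188.6 125.7]
```

The pin tip sits under the TCP within about 1 mm. From the grip point in the throat, the socket is 100 mm along grinder −x, so the TCP target is about (0.478,−0.198). That agrees with the camera fix.

```bash
python3 -m jog '[[0.4,0.015,0,0,0],[0.4,0.025,0.0003,0,0],[0.4,0.025,0.0003,0,0],[0.4,0.02,0,0,0],[0.4,0.015,0,0,0]]' | grep tcp
python3 -m jog '[[0.4,0,0,0.02,0],[0.4,0,0,0.03,0],[0.4,0,0,0.025,0],[0.4,0,0,0.015,0],[0.4,0,0,0,0]]'| grep tcp
python3 -m jog '[[0.4,0,0,0,0],[0.4,0,0,0,0],[0.4,0,0,0,0]]'
python3 - <<'E'
from h import *
w=env.read_camera("wrist");t=env.read_camera("top");np.savez("w5.npz",**w)
print(env.get_state()["tcp_pos"],proj(w,(.4767,-.198,.056)))
a=cv2.resize(w["img"][120:240,210:330],(480,480),interpolation=cv2.INTER_CUBIC)
b=cv2.resize(env.read_camera("scene")["img"][120:200,195:265],(320,366),interpolation=cv2.INTER_CUBIC)
o=np.zeros((480,800,3),np.uint8);o[:,:480]=a;o[:366,480:]=b
cv2.imwrite("pics/w5.png",np.clip(o*1.4,0,255).astype(np.uint8)[:,:,::-1])
E
```

```text
tcp_pos: [0.4755, -0.1973, 0.3135]
tcp_pos: [0.4749, -0.1963, 0.22]
clock: 13.03
tcp_pos: [0.4785, -0.1984, 0.2261]
orientation: [0.001, 0.041, 0.999, -0.001]
wrist_force: [-0.0, 1.1, -2.4]
finger_gap: 0.0314
grip_force: 35.5
[ 0.47845495 -0.19838965  0.22603397] (np.float64(267.20845415759175), np.float64(171.54546490013922))
```

View pics/w5.png

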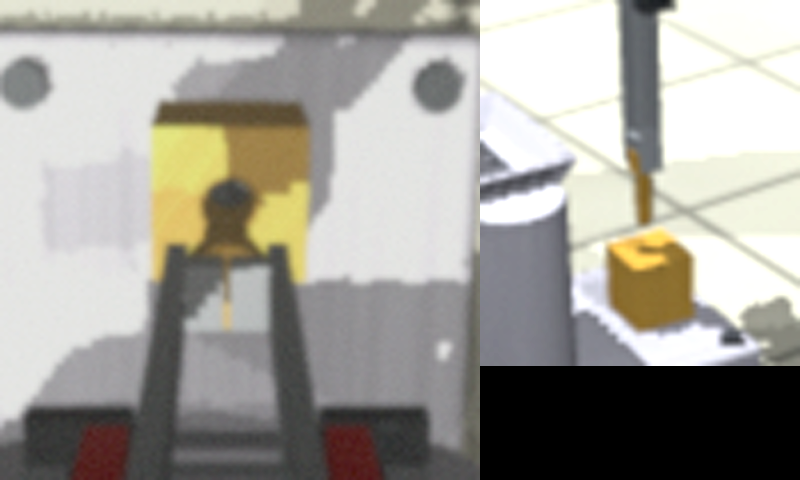

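The hole top shows at crop (231,180) with the pin directly in line above it at column about 230. That fits within a millimetre, so I'll descend, feeling for contact.

```bash
python3 -m jog '[[0.4,0,0,0.006,0],[0.4,0,0,0.006,0],[0.4,0,0,0,0],[0.4,0,0,0,0]]' | egrep 'tcp|wrist'
python3 -m jog '[[0.4,0,0,0.002,0],[0.4,0,0,0.001,0],[0.4,0,0,0,0]]' | egrep 'tcp|wrist'
python3 -m jog '[[0.4,0,0,0.001,0],[0.4,0,0,0.001,0],[0.4,0,0,0,0]]' | egrep 'tcp|wrist'
```

```text
tcp_pos: [0.4772, -0.1977, 0.212]
wrist_force: [0.2, 0.6, -3.8]
tcp_pos: [0.4776, -0.198, 0.2096]
wrist_force: [0.2, 0.3, -2.5]
tcp_pos: [0.4777, -0.198, 0.2076]
wrist_force: [0.3, 0.9, -3.0]
```

```bash
python3 -m jog '[[0.4,0,0,0.001,0],[0.4,0,0,0.001,0],[0.4,0,0,0,0]]' | egrep 'tcp|wrist'
python3 -m jog '[[0.4,0,0,0.001,0],[0.4,0,0,0.001,0],[0.4,0,0,0,0]]' | egrep 'tcp|wrist'
```

```text
tcp_pos: [0.4776, -0.1979, 0.2056]
wrist_force: [-0.3, 0.5, -3.5]
tcp_pos: [0.4776, -0.1979, 0.2035]
wrist_force: [0.1, -0.1, -3.2]
```

The tip is well inside the hole and free. Continuing.

```bash
python3 -m jog '[[0.4,0,0,0.0015,0],[0.4,0,0,0.0015,0],[0.4,0,0,0.001,0],[0.4,0,0,0,0]]' | egrep 'tcp|wrist'
python3 -m jog '[[0.4,0,0,0.0015,0],[0.4,0,0,0.001,0],[0.4,0,0,0,0]]' | egrep 'tcp|wrist'
```

```text
tcp_pos: [0.4776, -0.1979, 0.1994]
wrist_force: [0.0, -0.7, -2.3]
tcp_pos: [0.4776, -0.198, 0.197]
wrist_force: [-0.1, -0.5, -2.7]
```

```bash
python3 -m jog '[[0.4,0,0,0.001,0],[0.4,0,0,0.001,0],[0.4,0,0,0,0]]' | egrep 'tcp|wrist'
python3 -m jog '[[0.4,0,0,0.001,0],[0.4,0,0,0.0005,0],[0.4,0,0,0,0]]' | egrep 'tcp|wrist'
```

```text
tcp_pos: [0.4776, -0.1979, 0.1951]
wrist_force: [0.3, 0.6, -3.3]
tcp_pos: [0.4777, -0.198, 0.1937]
wrist_force: [0.3, -0.1, -2.5]
```

```bash
python3 -m jog '[[0.4,0,0,0.001,0],[0.4,0,0,0,0]]' | egrep 'tcp|wrist'
python3 -m jog '[[0.4,0,0,0.001,0],[0.4,0,0,0,0]]' | egrep 'tcp|wrist'
```

```text
tcp_pos: [0.4777, -0.1979, 0.1926]
wrist_force: [-0.5, 1.4, -4.1]
tcp_pos: [0.4777, -0.198, 0.1916]
wrist_force: [-0.5, 0.3, -3.0]
```

```bash
python3 -m jog '[[0.4,0,0,0.001,0],[0.4,0,0,0,0]]' | egrep 'tcp|wrist'
python3 -m jog '[[0.4,0,0,0.001,0],[0.4,0,0,0,0]]' | egrep 'tcp|wrist'
```

```text
tcp_pos: [0.4776, -0.1979, 0.1906]
wrist_force: [-0.5, -0.0, -3.4]
tcp_pos: [0.4777, -0.198, 0.1896]
wrist_force: [-0.1, 0.3, -3.6]
```

```bash
python3 -m jog '[[0.4,0,0,0.001,0],[0.4,0,0,0,0]]' | egrep 'tcp|wrist'
python3 -m jog '[[0.4,0,0,0.001,0],[0.4,0,0,0,0]]' | egrep 'tcp|wrist'
```

```text
tcp_pos: [0.4779, -0.1981, 0.189]
wrist_force: [-0.7, -0.1, -1.7]
tcp_pos: [0.4782, -0.1982, 0.1888]
wrist_force: [-1.0, 0.3, 2.9]
```

The stop is met at TCP 0.189. I'll press to about 10 N (wrist reading about +7 over the −3 baseline) and hold.

```bash
python3 -m jog '[[0.4,0,0,0.0008,0],[0.4,0,0,0,0],[0.4,0,0,0,0],[0.4,0,0,0,0]]' | egrep 'tcp|wrist|orie'
```

```text
tcp_pos: [0.4783, -0.1982, 0.1887]
orientation: [0.001, 0.041, 0.999, -0.001]
wrist_force: [-1.8, 1.6, 8.6]
```

```bash
python3 -m jog '[[0.4,0,0,0,0],[0.4,0,0,0,0],[0.4,0,0,-0.0017,0],[0.4,0,0,0,0],[0.4,0,0,0,0]]' 
python3 -m jog '[[0.25,0,0,0,0],[0.15,0,0,0,0],[0.09,0,0,0,0],[0.09,0,0,0,0],[0.09,0,0,0,0]]'
```

```text
clock: 17.35
tcp_pos: [0.4779, -0.1981, 0.1889]
orientation: [0.0, 0.041, 0.999, -0.0]
wrist_force: [-0.5, 0.2, 2.2]
finger_gap: 0.0312
grip_force: 35.8
clock: 17.77
tcp_pos: [0.4775, -0.1979, 0.1882]
orientation: [-0.0, 0.041, 0.999, 0.0]
wrist_force: [0.7, -0.5, -2.0]
finger_gap: 0.039
grip_force: 7.9
```

Jaws open. I'll lift straight up and check by colour that the pin stayed in the socket.

```bash
python3 -m jog '[[0.09,0,0,-0.004,0],[0.09,0,0,-0.01,0],[0.09,0,0,-0.02,0],[0.09,0,0,-0.02,0],[0.09,0,0,-0.02,0]]' 
python3 -m jog '[[0.09,0,0,0,0],[0.09,0,0,0,0],[0.09,0,0,0,0]]' |egrep 'tcp|wrist'
python3 - <<'E'
from h import *
c=env.read_camera("scene");H=hsv(c);h,s,v=H[...,0],H[...,1],H[...,2];m=(h>8)&(h<32)&(s>90)
for y in range(135,195):
    k=np.where(m[y,205:262])[0]+205
    if len(k): print(y,k.min(),k.max(),end=" | ")
print([np.round(proj(c,(.4767,-.198,z)),1) for z in (.056,.069,.081)])
E
```

```text
clock: 18.18
tcp_pos: [0.4776, -0.1979, 0.2643]
orientation: [0.0, 0.041, 0.999, -0.0]
wrist_force: [1.1, 0.2, -2.5]
finger_gap: 0.0389
grip_force: 7.9
tcp_pos: [0.4775, -0.1979, 0.2622]
wrist_force: [-0.3, 0.4, -2.9]
165 229 233 | 166 228 233 | 167 229 233 | 168 229 233 | 169 229 233 | 170 229 234 | 171 229 236 | 172 226 237 | 173 223 238 | 174 223 239 | 175 223 240 | 176 223 240 | 177 223 240 | 178 223 240 | 179 224 240 | 180 224 240 | 181 224 240 | 182 223 240 | 183 224 240 | 184 224 240 | 185 224 240 | 186 224 241 | 187 225 241 | 188 226 241 | 189 227 240 | 190 228 236 | 191 229 232 | [array([230.5, 173.7]), array([230.3, 169.2]), array([230.2, 164.9])]
```

The pin head's top is at row 165 as predicted, so it sits in the socket about 13 mm above the boss. Now I'll return the tongs.

```bash
python3 -m jog '[[0.09,0,0,0,4],[0.09,0,0,0,4],[0.09,0,0,0,3.8],[0.09,0.0008,0.02,0,0],[0.09,0.0016,0.037,0,0]]' |egrep 'tcp'
python3 -m jog '[[0.09,0.0016,0.039,0,0],[0.09,0.0016,0.039,0,0],[0.09,0.0016,0.039,0,0],[0.09,0.0016,0.039,0,0],[0.09,0.0016,0.039,0,0]]' |egrep 'tcp'
python3 -m jog '[[0.09,0.0016,0.039,0,0],[0.09,0.0016,0.039,0,0],[0.09,0.0016,0.039,0,0],[0.09,0.0016,0.030,0,0],[0.09,0.0005,0.0133,0,0]]' |egrep 'tcp'
python3 -m jog '[[0.09,0,0,0,0],[0.09,0,0,0,0],[0.09,0,0,0,0],[0.09,0,0,0,0]]'
python3 - <<'E'
from h import *
w=env.read_camera("wrist");np.savez("w6.npz",**w);st=env.get_state();print(st["tcp_pos"])
H=hsv(w);h,s,v=H[...,0],H[...,1],H[...,2];m=(h>4)&(h<20)&(s>110)&(v>95)
k=np.zeros_like(m);k[60:260,180:360]=m[60:260,180:360]
for b in blobs(k,80)[:4]: print(cv2.boundingRect(b),cv2.contourArea(b),cv2.minAreaRect(b))
y0=(.577,.200)
print("slot est px",proj(w,(.577,.200,.108)))
# block corners expected at slot est, yaw -16.5
a=np.radians(-16.5);R=np.array([[np.cos(a),-np.sin(a)],[np.sin(a),np.cos(a)]])
for q in ((-.028,-.043),(-.028,.043),(.028,.043),(.028,-.043)): print(np.round(proj(w,(*(np.array(y0)+R@q),.108)),1))
print([ (r,np.where(k[r])[0][[0,-1]].tolist()) for r in range(120,240,6) if k[r].any()])
E
```

```text
tcp_pos: [0.4909, -0.1445, 0.2609]
tcp_pos: [0.5386, 0.0485, 0.2612]
tcp_pos: [0.5777, 0.2061, 0.2605]
clock: 20.07
tcp_pos: [0.5778, 0.2008, 0.2624]
orientation: [-0.0, 0.144, 0.99, -0.0]
wrist_force: [-0.4, -0.1, -2.6]
finger_gap: 0.0391
grip_force: 7.9
[0.57789347 0.20080164 0.26259368]
(216, 146, 45, 61) 1781.0 ((238.0, 176.0), (60.0, 44.0), 90.0)
(270, 147, 47, 61) 1692.5 ((293.0, 177.0), (60.0, 46.0), 90.0)
(214, 111, 20, 27) 333.5 ((223.84141540527344, 123.69410705566406), (26.10235023498535, 18.692113876342773), 87.61405944824219)
(252, 190, 30, 17) 158.5 ((266.5, 198.0), (16.0, 29.0), 90.0)
slot est px (np.float64(265.58701110501875), np.float64(177.4274616958311))
[215.  145.5]
[316.1 145.4]
[313.5 207.7]
[217.7 207.8]
[(120, [215, 233]), (126, [215, 229]), (132, [215, 228]), (138, [220, 220]), (150, [216, 316]), (156, [216, 315]), (162, [216, 315]), (168, [216, 316]), (174, [216, 315]), (180, [217, 315]), (186, [217, 315]), (192, [218, 314]), (198, [218, 314]), (204, [220, 312])]
```

The block's top corners fall within 1 px of where the slot estimate puts them. Lowering the tongs.

```bash
python3 -m jog '[[0.09,0,0.0008,0.012,0],[0.09,0,0,0.012,0],[0.09,0,0,0.012,0],[0.09,0,0,0.008,0],[0.09,0,0,0,0]]' |egrep 'tcp|wrist'
python3 -m jog '[[0.09,0,0,0.015,0],[0.09,0,0,0.02,0],[0.09,0,0,0.015,0],[0.09,0,0,0,0],[0.09,0,0,0,0]]' |egrep 'tcp|wrist'
```

```text
tcp_pos: [0.5773, 0.2018, 0.2168]
wrist_force: [-0.3, -0.5, -3.5]
tcp_pos: [0.5779, 0.2026, 0.1687]
wrist_force: [-0.0, 0.5, -1.9]
```

```bash
python3 -m jog '[[0.09,0,0,0.015,0],[0.09,0,0,0.012,0],[0.09,0,0,0.006,0],[0.09,0,0,0,0],[0.09,0,0,0,0]]' |egrep 'tcp|wrist'
python3 -m jog '[[0.09,0,0,0.0025,0],[0.09,0,0,0,0],[0.09,0,0,0,0]]' |egrep 'tcp|wrist'
```

```text
tcp_pos: [0.5787, 0.2031, 0.1367]
wrist_force: [-0.5, -0.0, -1.9]
tcp_pos: [0.5787, 0.2031, 0.1338]
wrist_force: [-0.5, 0.4, -2.0]
```

```bash
python3 -m jog '[[0.09,0,0,0.001,0],[0.09,0,0,0,0],[0.09,0,0,0,0]]' |egrep 'tcp|wrist'
python3 -m jog '[[0.09,0,0,0.001,0],[0.09,0,0,0,0],[0.09,0,0,0,0]]' |egrep 'tcp|wrist'
```

```text
tcp_pos: [0.5783, 0.2031, 0.1322]
wrist_force: [0.2, -0.0, -3.3]
tcp_pos: [0.5785, 0.2031, 0.1316]
wrist_force: [-0.6, -0.2, 0.0]
```

Seated: the ledges touch at 0.1316, the same height as at the start. Next I release, wait, and retreat upward.

```bash
python3 -m jog '[[-0.05,0,0,-0.0005,0],[-0.2,0,0,0,0],[-0.4,0,0,0,0],[-0.5,0,0,0,0],[-0.5,0,0,0,0]]' |egrep 'tcp|wrist|gap'
python3 -m jog '[[-0.5,0,0,-0.005,0],[-0.5,0,0,-0.02,0],[-0.5,0,0,-0.03,0],[-0.5,0,0,-0.03,0],[-0.5,0,0,-0.02,0]]' |egrep 'tcp|wrist'
python3 -m jog '[[-0.5,0,0,0,0],[-0.5,0,0,0,0],[-0.5,0,0,0,0]]' |egrep 'tcp|wrist'
python3 - <<'E'
from h import *
c=env.read_camera("wrist");H=hsv(c);h,s,v=H[...,0],H[...,1],H[...,2]
for b in blobs(((h<6)|(h>174))&(s>170)&(v>60),30)[:4]:
    r=cv2.minAreaRect(b);print("wrist",np.round(r[0],1),onz(c,*r[0],.155).round(4))
c=env.read_camera("scene");H=hsv(c);h,s,v=H[...,0],H[...,1],H[...,2]
for b in blobs(((h<6)|(h>174))&(s>170)&(v>60),10)[:4]: print("scene red",cv2.boundingRect(b))
print("scene plate tops pred",np.round(proj(c,(.577,.2,.155)),1),env.get_state()["clock"])
E
```

```text
tcp_pos: [0.5784, 0.2031, 0.1317]
wrist_force: [-0.0, -0.3, -0.1]
finger_gap: 0.0639
tcp_pos: [0.5789, 0.2032, 0.24]
wrist_force: [1.3, 0.7, 0.9]
tcp_pos: [0.578, 0.203, 0.2361]
wrist_force: [0.5, 0.4, -0.1]
wrist [295.5 201.5] [0.5814 0.2219 0.155 ]
wrist [237.3 200.5] [0.5698 0.1851 0.155 ]
scene red (315, 238, 14, 23)
scene red (304, 226, 5, 20)
scene plate tops pred [314.1 230.1] 23.3
```

```bash
python3 -c "
from workcell import env
print(env.hand_in())"
```

```text
the job is handed in; nothing more can be done
None
```

I parked the pin on its stop in the socket, pressed it home with about 11 N by the wrist reading, hung the tongs back in their stand, and handed the job in at about 23 s; hand-in returned no verdict.

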